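Mirror flap held over an injector nozzle

TASK

Stand the brass-topped injector nozzle upright, fully down, in the bore of the blue block on the inspection station and let go of it. Then lift the hinged steel mirror flap by its black bar until it lies in line with the red pointer arm, and finish still holding it there, steady, in the gripper, for nothing else keeps it up. Do not shift the red pointer, and do not disturb the black-topped spare nozzle, the tin or the spray can.

Things in the scene. Friction and masses are not known exactly. Their poses are not given: they have to be found in the camera images.
- station: Inspection station fixed to the bench: green base plate 250 x 325 x 12 mm, white lamp box under the flap, blue block to its left (+y), red pointer to its right. Origin on the bench below the middle of the hinge; x points away from the robot, y along the hinge, z up. In this frame (mm): hinge x 0, z 118; bar of the shut flap x -190, y 0, z 118; bore x -190, y 160; pointer arm y -110.
- nozzle_mid (a point): Centre, half-way up, of the brass-topped nozzle: 100 mm tall, about 220 g, standing loose on the bench left of the station. Lower 42 mm: steel shank 28 mm in diameter. From 42 to 85 mm: brass body 34 mm in diameter (grip it here, so the fingers clear the block), then a taper to 18 mm. z is its long axis, up; the foot lies 50 mm below this point. It may swap places with the spare.
- bore (a point): Centre of the mouth of the bore, on top of the blue block (60 x 60 mm, its top 46 mm above the bench). Round blind bore, 30.5 mm in diameter, chamfered, 26 mm deep; a nozzle fully down has its centre 24 mm above this point and its brass body 16 mm above the block. Axes as the station's.
- flap (a joint): Angle of the mirror flap, rad: 0 shut and level, growing as the bar is lifted up and away from the robot, up to 1.75. It weighs 0.35 to 0.7 kg, its hinge is nearly free, and it falls shut when let go.
- flap_bar (a point): Middle of the flap's black handle bar: round, 12 mm in diameter, 130 mm long, parallel to the hinge and 190 mm from it, 56 mm clear of the flap plate (steel, 122 x 170 x 6 mm); two stems join it to the plate 60 mm either side of the middle. Axes turn with the flap: x points from bar to hinge, y along the bar. The bar can turn between the fingers as the flap swings.
- flap_hinge (a point): Middle of the flap's hinge axis, 118 mm above the bench. Axes as the station's: the hinge runs along y.
- pointer (a joint): Angle of the red pointer arm, rad, on the same hinge line and the same scale as joint flap: the flap is in line with the arm when the two values are equal. It is set somewhere between 0.6 and 1.05 and stays by stiff friction.
- pointer_tip (a point): Centre of the red ball (20 mm) at the end of the red pointer arm, 185 mm from the hinge axis and 110 mm to the right (-y) of the flap's middle. x points from the ball to the hinge.
- spare_mid (a point): Centre, half-way up, of the spare nozzle: same shape and size, black body in place of brass. Leave it standing.
- tin: Tin with a yellow label, 80 mm in diameter, 110 mm tall, standing to the right of the station. Origin at the centre of its underside. Leave alone. It and the spray can may be in each other's place.
- spray: Spray can with a blue label, 60 mm in diameter, 150 mm tall, standing to the right of the station. Origin at the centre of its underside. Leave alone.
Mind the look-alikes: they are no part of the job. Several things look just like the part that bears nozzle_mid: the one meant starts nearest to the robot's base.

How it is judged:
By the outcome, as a careful person would: the job done as asked, in the order asked, and still so for the second after the job is handed in, while the arm keeps its last pose, push and grip.
It also fails if it takes over 58 s, if anything falls off the work surface, if the arm or the gripper's body presses on something with over 40 N, if the wrist force passes 120 N, or if a joint passes its speed limit or range.

ROBOT

A 7-joint arm with a two-finger parallel gripper is mounted at the origin on the work surface. World frame = base frame: x ahead of the robot, y to its left, z up, the work surface at z = 0. Lengths are in m, angles in rad, forces in N, time in s.
With the tool pointing down it reaches from about 0.4 to 0.85 m from the base axis. Payload 10.4 kg.
Tool frame: the origin (TCP) lies midway between the tips of the shut fingers; the grasp point (between the pads) lies 19 mm behind it (manip.pinch_z is the distance from the TCP to the grasp point, in m); y points along the fingers, x is the direction in which the jaws open and shut, and the axes are right-handed (so a half turn about y gives the same grasp; the last joint's range is limited). The gripper opens to 85 mm and grips with 20 to 120 N. Pads are 22 mm wide; open, the fingers measure 114 mm over their backs; the gripper's body (76 mm by 85 mm) begins 54 mm behind the grasp point. The pads swing forward as they close: fully open they stand 13 mm farther back than shut.
Start: joints at [1.301, 0.332, -0.065, 1.46, 0.022, 1.35, -0.088], TCP at [0.153, -0.606, 0.231] pointing down, gripper open.
Joint ranges: [-2.6, 2.6], [-0.5, 2.12], [-1.47, 1.34], [0.16, 2.42], [-1.27, 4.41], [0.06, 2.06], [-2.6, 2.6]. Speed limits (rad/s): [2.22, 2.22, 2.79, 2.79, 3.14, 3.14, 3.14].

INTERFACE

Orientations are given as a unit quaternion [x, y, z, w].
In Python, from workcell import manip gives the robot as it stands.
- The arm moves only by the shell command python3 -m pendant 'ROWS' [OPENING] [FORCE]. ROWS is a JSON object of lists of equal length, an entry for each row: "offset": the shift along the tool's x, y, z scaled (see below), a list of three; "turn": the turn, a rotation vector about the tool's x, y, z scaled (see below), a list of three. A call has 1 to 12 rows; each row is the pose to reach, as a shift and turn from the pose measured when the call began, along the tool's axes at that moment; what a row does not reach only later rows make up. The controller multiplies each number of a shift by 200 mm and each number of a turn by 45 degrees. A row lasts 1/8 s, in which the tool goes at most 62.5 mm and 10.7 degrees, less where a joint would pass 70% of its speed; a pose out of reach is approached as far as the arm can. A call with a number of a shift or a turn outside -1 to 1 is refused whole. A call with a gripper value outside its range is refused whole. OPENING is the opening in per cent of the stroke, from 0 (shut) to 100 (fully open), set as the call begins (- or left out, the last holds). The fingers move at their own pace and stop on an object; FORCE is the grip in N (left out, the last holds). Time passes only in rows, so rows that repeat a pose let the fingers close. It gives the time, the measured TCP pose, the force and the opening at its end, in the units of the state.
- manip.get_obs(): the state, without advancing time (a new reading comes with each control period).
- manip.camera(name): name is "scene" or "top"; returns (picture, depth): 420x560x3 uint8, red, green, blue; 420x560 float32, m along the optical axis (not along the pixel's ray), 0 where there is no reading.
- manip.camera_model(name): a dict with "intrinsics" (3x3 intrinsics, pixels), "R" (3x3) and "t" (3): a world point X has camera coordinates R X + t. Camera axes: x right, y down, z forward; pixel columns grow to the right and rows downward; lengths in m; the calibration is good to about 2 mm. A picture is of the moment at which its call begins. camera_model takes no time and is no camera call.
- manip.hand_in(): hands the job in, once; it reports no verdict.
The state is a dict: "clock": time; "joint_pos": joint angles; "joint_velocities": joint speeds; "tau": joint torques, N m; "position": TCP position; "ee_rot": TCP orientation; "ft_force": force on the tool from outside, world axes, zero at the start; "torque": the same for the moment, N m; "grip_width": opening from 0.0 (shut) to 1.0 (fully open).
Only numpy, scipy, OpenCV 4.12 (cv2) and the standard library are available. Lean on these libraries where they do the work, as an engineer would, in place of code of your own. Each camera call takes 0.05 s, during which the arm holds its last target. There are 200 camera calls.

## Working session

There is one attempt and no reset: what is moved stays moved. The work goes in short steps, Python scripts to look and compute and a shell command to move; the robot and the scene stay as the last step left them, time stands still between calls to the robot, and variables do not carry over. Pictures are saved under pics/ and viewed, about 8 in all and at most 12, crops included, and the job is handed in when it is done.

```bash
mkdir -p pics; ls
python3 - <<'E'
from workcell import manip
import cv2,numpy as np
for n in("scene","top"):
    p,d=manip.camera(n); np.savez(f"pics/{n}0.npz",p=p,d=d); cv2.imwrite(f"pics/{n}0.png",p[:,:,::-1])
    m=manip.camera_model(n); print(n,np.array(m["intrinsics"]).round(1).tolist(),np.array(m["R"]).round(3).tolist(),np.array(m["t"]).round(3))
print(manip.get_obs(),manip.pinch_z)
E
```

```text
pics
scene [[414.6, 0.0, 278.5], [0.0, 414.6, 208.2], [0.0, 0.0, 1.0]] [[-0.815, 0.579, -0.019], [0.364, 0.486, -0.795], [-0.451, -0.655, -0.607]] [ 0.464 -0.129  1.673]
top [[382.8, 0.0, 279.1], [0.0, 382.8, 204.7], [0.0, 0.0, 1.0]] [[-0.011, -1.0, -0.006], [-0.97, 0.013, -0.243], [0.244, 0.003, -0.97]] [-0.008  0.6    1.042]
{'clock': 0.1, 'joint_pos': array([ 1.30141374,  0.33280453, -0.06472019,  1.46084055,  0.02160847,
        1.34991716, -0.08848569]), 'joint_velocities': array([ 0.00124838, -0.00210877,  0.00141157, -0.00147982,  0.00032618,
        0.00039917, -0.00060599]), 'tau': array([ 1.13918402e-03, -6.26746345e+01,  4.90437343e-02, -3.92436576e+01,
        1.62990333e-02,  6.97316282e-03, -8.68074790e-05]), 'position': array([ 0.15260243, -0.6057385 ,  0.23060616]), 'ee_rot': array([-0.55748942,  0.43501181, -0.43427636,  0.55800924]), 'ft_force': array([0.4461799 , 0.48590954, 0.40152197]), 'torque': array([-0.01278586, -0.00523832,  0.00474409]), 'grip_width': 0.9998730763974976} 0.0187
```

View pics/scene0.png

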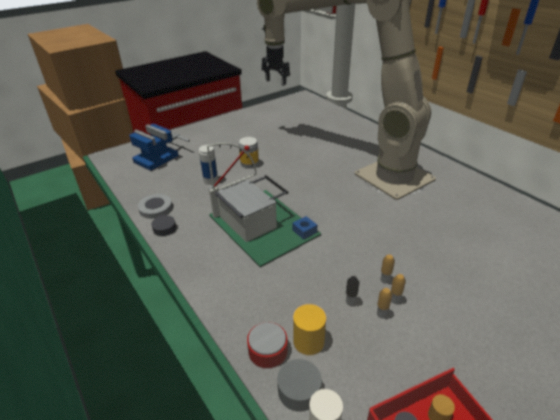

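View pics/top0.png

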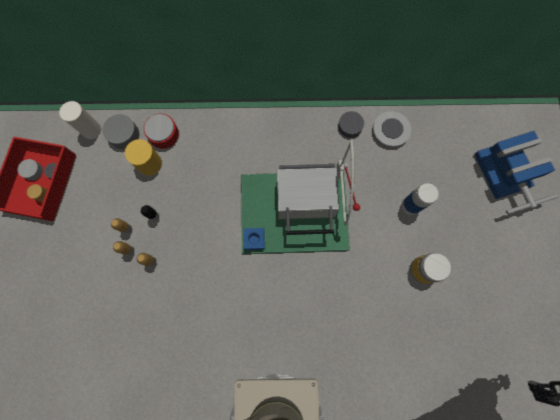

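```bash
cat > h.py <<'E'
import cv2,numpy as np
from workcell import manip
def cam(n):
    m=manip.camera_model(n); return np.array(m["intrinsics"]),np.array(m["R"]),np.array(m["t"])
def load(n,k=0):
    f=np.load(f"pics/{n}{k}.npz"); return f["p"],f["d"]
def ray(n,uv,z):  # pixels -> plane z
    K,R,t=cam(n); uv=np.atleast_2d(uv).astype(float)
    r=np.c_[uv,np.ones(len(uv))]@np.linalg.inv(K).T@R; c=-R.T@t
    return c+r*((z-c[2])/r[:,2])[:,None]
def cloud(n,d):
    K,R,t=cam(n); v,u=np.mgrid[:420,:560]
    X=np.stack([(u-K[0,2])/K[0,0]*d,(v-K[1,2])/K[1,1]*d,d],-1)
    return (X-t)@R
def proj(n,X):
    K,R,t=cam(n); q=(np.atleast_2d(X)@R.T+t)@K.T; return q[:,:2]/q[:,2:]
E
python3 - <<'E'
from h import *
for n in("top","scene"):
    p,d=load(n); h=cv2.cvtColor(p,cv2.COLOR_RGB2HSV); W=cloud(n,d)
    H,S,V=[h[...,i].astype(int) for i in range(3)]
    ms={"brass":(H>10)&(H<28)&(S>110)&(V>60),"blue":(H>100)&(H<125)&(S>110),"green":(H>55)&(H<90)&(S>80),"red":((H<7)|(H>173))&(S>130),"black":(V<50)&(W[...,2]>.015)}
    for k,m in ms.items():
        m=m&(W[...,0]>.25)&(W[...,0]<1.1)&(W[...,1]>-.45)&(W[...,1]<.6)&(d>0)
        c,l,s,cc=cv2.connectedComponentsWithStats(m.astype(np.uint8))
        for i in range(1,c):
            if s[i,4]>25:
                P=W[l==i]; print(n,k,s[i].tolist(),P.mean(0).round(3),"z",P[:,2].min().round(3),P[:,2].max().round(3))
t=cv2.imread("pics/top0.png")[120:290,95:375]; s=cv2.imread("pics/scene0.png")[130:320,180:420]
cv2.imwrite("pics/c1.png",np.vstack([cv2.resize(t,(760,461),interpolation=3)])); cv2.imwrite("pics/c2.png",cv2.resize(s,(720,570),interpolation=3))
E
```

```text
top brass [125, 139, 36, 37, 910] [0.752 0.392 0.08 ] z -0.001 0.105
top brass [112, 219, 16, 13, 143] [0.543 0.442 0.084] z 0.048 0.103
top brass [114, 242, 16, 12, 146] [0.478 0.43  0.085] z 0.044 0.102
top brass [137, 253, 16, 13, 139] [0.445 0.362 0.086] z 0.049 0.102
top brass [412, 256, 19, 27, 175] [ 0.406 -0.409  0.047] z 0.014 0.08
top blue [405, 194, 18, 19, 158] [ 0.595 -0.402  0.067] z 0.032 0.098
top blue [244, 228, 20, 22, 426] [0.507 0.062 0.04 ] z 0.014 0.054
top green [95, 100, 314, 9, 1574] [ 0.967  0.075 -0.002] z -0.01 0.006
top green [242, 174, 107, 79, 3864] [ 0.566 -0.026  0.012] z 0.003 0.126
top green [290, 218, 40, 13, 442] [ 0.551 -0.106  0.018] z 0.004 0.124
top red [148, 122, 30, 27, 236] [0.826 0.339 0.033] z -0.003 0.055
top red [353, 196, 7, 14, 44] [ 0.557 -0.206  0.229] z 0.204 0.239
top black [339, 126, 21, 10, 35] [ 0.848 -0.238  0.021] z 0.016 0.03
top black [112, 128, 27, 20, 109] [0.83  0.462 0.032] z 0.016 0.049
top black [404, 195, 19, 18, 170] [ 0.595 -0.401  0.066] z 0.028 0.101
top black [141, 206, 16, 13, 150] [0.58  0.362 0.081] z 0.024 0
[... 293 characters left out ...]
rass [379, 275, 25, 34, 369] [0.524 0.451 0.079] z -0.002 0.102
scene brass [293, 304, 33, 51, 1404] [0.77  0.413 0.075] z -0.006 0.103
scene blue [202, 163, 8, 15, 90] [ 0.63  -0.402  0.068] z 0.033 0.103
scene blue [212, 162, 4, 14, 35] [ 0.6   -0.392  0.071] z 0.04 0.101
scene blue [293, 217, 23, 19, 255] [0.514 0.064 0.04 ] z 0.02 0.051
scene green [214, 199, 105, 67, 1892] [0.614 0.018 0.01 ] z 0.003 0.041
scene green [119, 210, 148, 210, 9161] [ 0.962 -0.082 -0.536] z -0.769 0.003
scene red [248, 339, 39, 28, 411] [0.882 0.395 0.034] z 0.005 0.052
scene black [154, 224, 21, 9, 55] [ 0.887 -0.215  0.022] z 0.016 0.028
scene black [347, 278, 11, 19, 158] [0.595 0.379 0.077] z 0.046 0.102
```

View pics/c1.png

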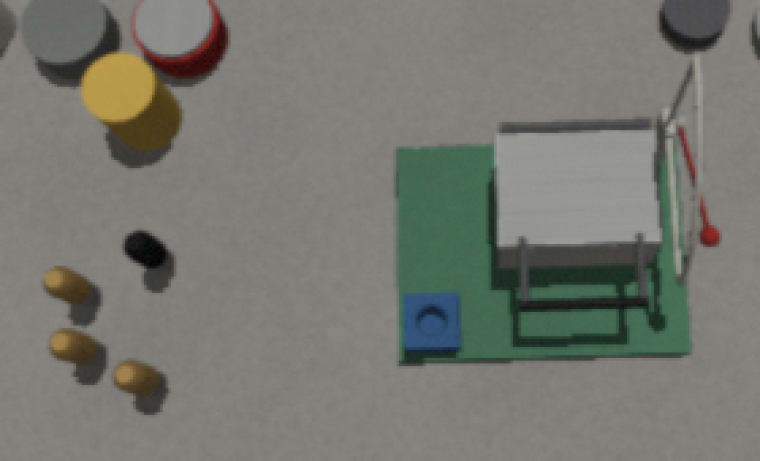

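View pics/c2.png

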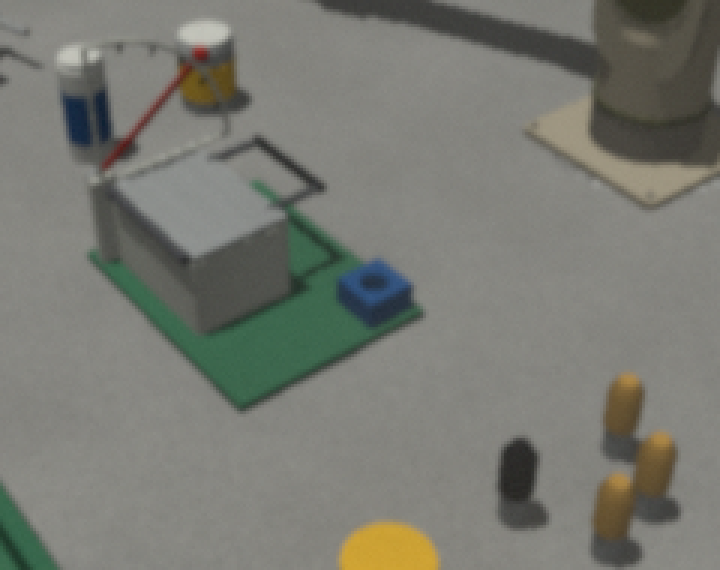

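```bash
cat > m.py <<'E'
from h import *
from scipy.optimize import least_squares
def hsv(p):
    h=cv2.cvtColor(p,cv2.COLOR_RGB2HSV).astype(int); return h[...,0],h[...,1],h[...,2]
def comp(m,box):
    u,v,w,h=box; z=np.zeros_like(m); z[v:v+h,u:u+w]=m[v:v+h,u:u+w]; return z
P=[]
for n,b in(("top",(135,251,20,17)),("scene",(381,253,14,23))):
    p,d=load(n);H,S,V=hsv(p);W=cloud(n,d)
    q=W[comp((H>8)&(H<30)&(S>90)&(V>50),b)]; q=q[(q[:,2]>.05)&(q[:,2]<.084)]
    f=least_squares(lambda x:np.hypot(*(q[:,:2]-x).T)-.017,q[:,:2].mean(0),loss="soft_l1",f_scale=.002); print("noz",n,f.x.round(4),len(q),np.abs(f.fun).mean().round(4)); P.append(q)
q=np.vstack(P);f=least_squares(lambda x:np.hypot(*(q[:,:2]-x).T)-.017,q[:,:2].mean(0),loss="soft_l1",f_scale=.002);print("noz",f.x.round(4))
p,d=load("top");H,S,V=hsv(p);W=cloud("top",d)
g=(H>50)&(H<95)&(S>70); g=comp(g,(236,168,118,90)); v,u=np.nonzero(g)
X=ray("top",np.c_[u,v],.012)[:,:2]; r=cv2.minAreaRect((X*1000).astype(np.float32)); print("plate",r, (cv2.boxPoints(r)).round(0).tolist())
for n,b in(("top",(240,224,28,30)),("scene",(288,212,32,28))):
    p,d=load(n);H,S,V=hsv(p);W=cloud(n,d)
    m=comp((H>98)&(H<128)&(S>100),b)
    print("bluez",n,np.percentile(W[m][:,2],[50,70,90]).round(4))
    K=V[m]; mm=m&(W[...,2]>.040)&(W[...,2]<.058); c=cv2.convexHull(np.argwhere(mm)[:,::-1].astype(np.float32)); Xh=ray(n,c[:,0],.046)[:,:2]
    r=cv2.minAreaRect((Xh*1000).astype(np.float32)); print("block",n,r)
E
python3 m.py
python3 - <<'E'
import cv2
a=cv2.imread('pics/top0.png')[215:265,235:285]; b=cv2.imread('pics/scene0.png')[205:250,280:330]
import numpy as np
c=cv2.imread('pics/scene0.png')[135:185,220:270]
d=cv2.imread('pics/top0.png')[175:225,325:375]
f=lambda x:cv2.resize(x,(380,290),interpolation=cv2.INTER_NEAREST)
cv2.imwrite('pics/c3.png',np.vstack([np.hstack([f(a),f(b)]),np.hstack([f(c),f(d)])]))
E
```

```text
noz top [0.4486 0.3687] 47 0.0005
noz scene [0.4466 0.3703] 87 0.0012
noz [0.4473 0.3694]
plate ((593.4146728515625, -58.71533203125), (247.17535400390625, 320.9798583984375), 1.1158581972122192) [[467.0, 99.0], [473.0, -222.0], [720.0, -217.0], [714.0, 104.0]]
bluez top [0.0444 0.0457 0.0478]
block top ((507.3341064453125, 59.739166259765625), (59.809295654296875, 58.47797775268555), 0.6207950115203857)
bluez scene [0.0425 0.0442 0.0464]
block scene ((511.8191223144531, 67.21562194824219), (63.244285583496094, 66.09283447265625), 1.4788687229156494)
```

View pics/c3.png

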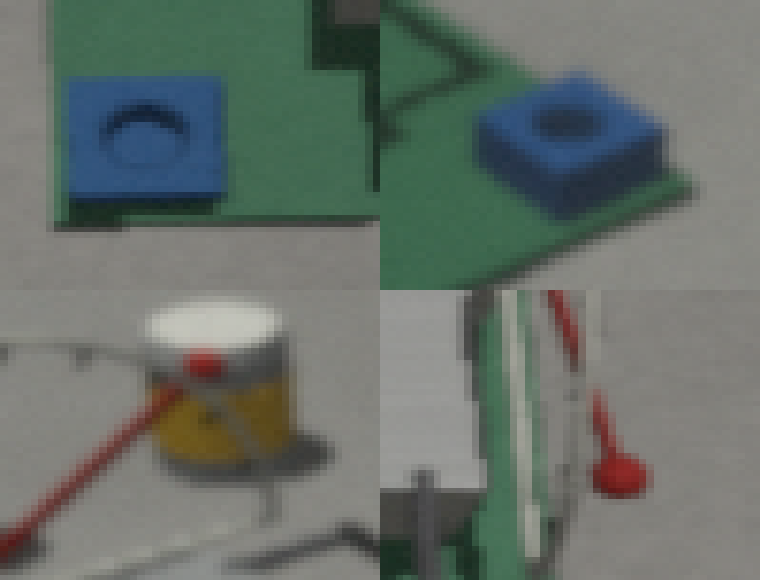

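Run:
```python
from m import *
print("--- bore", ray("top",[253.6,238.3],.046), ray("scene",[304.5,223.7],.046))
p,d=load("scene");H,S,V=hsv(p);m=comp((H>98)&(H<128)&(S>100)&(V>95),(288,212,32,28));c=cv2.convexHull(np.argwhere(m)[:,::-1].astype(np.float32))
print(m.sum(),cv2.minAreaRect((ray("scene",c[:,0],.046)[:,:2]*1000).astype(np.float32)))
# bar
p,d=load("top");H,S,V=hsv(p);m=comp((V<55)&(cloud("top",d)[...,2]>.1),(285,226,53,14))
v,u=np.nonzero(m);X=ray("top",np.c_[u,v],.119)*1000;r=cv2.minAreaRect(X[:,:2].astype(np.float32));print("bar",r,X.mean(0))
# pointer
th=.0195;R2=np.array([[np.cos(th),-np.sin(th)],[np.sin(th),np.cos(th)]])
B={}
for n,b in(("top",(348,200,16,14)),("scene",(238,142,18,14))):
    p,d=load(n);H,S,V=hsv(p);m=comp(((H<8)|(H>172))&(S>120)&(V>90),b)
    if n=="scene": m=cv2.morphologyEx(m.astype(np.uint8),cv2.MORPH_OPEN,np.ones((3,3)))>0
    v,u=np.nonzero(m);B[n]=np.array([(u.min()+u.max())/2,v.mean()]);print(n,B[n],m.sum(),u.min(),u.max(),v.min(),v.max(),cloud(n,d)[m].mean(0).round(3))
f=least_squares(lambda X:np.r_[proj("top",X)[0]-B["top"],proj("scene",X)[0]-B["scene"]],[.5,-.2,.22]);print("ball",f.x.round(4),f.fun.round(2))
for bore in([.5073,.0597],[.509,.061]):
    s=R2.T@(f.x[:2]-bore)+[-.190,.160];print("ball station",s.round(4),"ang",np.arctan2(f.x[2]-.118,-s[0]),"r",np.hypot(f.x[2]-.118,s[0]))
print("origin",np.array([.5073,.0597])+R2@[.19,-.16],"bar pred",np.array([.5073,.0597])+R2@[0,-.16])
```

```text
noz top [0.4486 0.3687] 47 0.0005
noz scene [0.4466 0.3703] 87 0.0012
noz [0.4473 0.3694]
plate ((593.4146728515625, -58.71533203125), (247.17535400390625, 320.9798583984375), 1.1158581972122192) [[467.0, 99.0], [473.0, -222.0], [720.0, -217.0], [714.0, 104.0]]
bluez top [0.0444 0.0457 0.0478]
block top ((507.3341064453125, 59.739166259765625), (59.809295654296875, 58.47797775268555), 0.6207950115203857)
bluez scene [0.0425 0.0442 0.0464]
block scene ((511.8191223144531, 67.21562194824219), (63.244285583496094, 66.09283447265625), 1.4788687229156494)
--- bore [[0.50592652 0.06083999 0.046     ]] [[0.50878854 0.06459444 0.046     ]]
161 ((509.8000793457031, 63.29302978515625), (58.41983413696289, 58.775760650634766), 0.3527306914329529)
bar ((511.1505432128906, -99.10722351074219), (11.811663627624512, 126.48457336425781), 0.8897466063499451) [510.48246393 -99.32708865 119.        ]
top [356.   205.75] 40 353 359 200 209 [ 0.555 -0.207  0.232]
scene [246. 147.] 9 245 247 146 148 [ 0.555 -0.204  0.231]
ball [ 0.5547 -0.2069  0.2295] [-0.12  0.15 -0.25 -0.07]
ball station [-0.1478 -0.1075] ang 0.6462930409087648 r 0.18509199055511744
ball station [-0.1495 -0.1088] ang 0.6407218596077945 r 0.18647200949868595
origin [ 0.70038368 -0.09656482] bar pred [ 0.5104198  -0.10026958]
```

```bash
cat > g.py <<'E'
from h import *
from scipy.spatial.transform import Rotation as Ro
def go(*targets,tilt=0.,yaw=0.0195):
    """targets: TCP positions; prints offset and turn in pendant units. Tool y down, x along +-station x."""
    o=manip.get_obs(); p=o["position"]; R=Ro.from_quat(o["ee_rot"])
    x=np.array([np.cos(yaw),np.sin(yaw),0]);y=np.array([0,0,-1.])
    c=[Ro.from_matrix(np.c_[s*x,y,np.cross(s*x,y)]) for s in(1,-1)]
    c=[Ro.from_rotvec([0,tilt,0])*k for k in c]
    tv=[(R.inv()*k).as_rotvec() for k in c]; 
    for t in tv: print("turn deg",np.degrees(t).round(1),"units",(t/np.radians(45)).round(3))
    for t in targets:
        t=np.array(t); print(t,"offset",(R.inv().apply(t-p)/.2).round(3))
    print("t",o["clock"],"pos",p.round(4),"F",o["ft_force"].round(1),"T",o["torque"].round(2),"w",round(o["grip_width"],3),"q",o["joint_pos"].round(2),"\n",R.as_matrix().round(3).tolist())
E
python3 - <<'E'
from g import *
go([.35,-.45,.3],[.42,-.2,.3],[.447,.369,.25])
E
```

```text
turn deg [ -0.  -77.   -0.1] units [-1.000e-03 -1.711e+00 -1.000e-03]
turn deg [ 1.00e-01  1.03e+02 -0.00e+00] units [ 2.000e-03  2.289e+00 -1.000e-03]
[ 0.35 -0.45  0.3 ] offset [-0.514 -0.346  1.147]
[ 0.42 -0.2   0.3 ] offset [-1.641 -0.345  1.792]
[0.447 0.369 0.25 ] offset [-4.366 -0.092  2.618]
t 0.1 pos [ 0.1526 -0.6057  0.2306] F [0.4 0.5 0.4] T [-0.01 -0.01  0.  ] w 1.0 q [ 1.3   0.33 -0.06  1.46  0.02  1.35 -0.09] 
 [[0.244, -0.0, 0.97], [-0.97, 0.001, 0.244], [-0.001, -1.0, -0.0]]
```

```bash
python3 -m pendant '{"offset":[[-0.2,-0.35,0.4],[-0.5,-0.35,0.8],[-0.7,-0.35,1],[-1,-0.35,1],[-1,-0.35,1]],"turn":[[0,-0.2,0],[0,-0.4,0],[0,-0.6,0],[0,-0.8,0],[0,-0.9,0]]}' 60 60
python3 - <<'E'
from g import *
go([.45,-.15,.3],[.447,.05,.3])
E
```

```text
clock: 0.72
position: [0.2983, -0.3607, 0.3007]
ee_rot: [-0.674, 0.214, -0.213, 0.675]
ft_force: [1.7, -0.1, 0.8]
grip_width: 0.602
turn deg [ -0.1 -36.2  -0.1] units [-0.001 -0.804 -0.001]
turn deg [ 1.000e-01  1.438e+02 -1.000e-01] units [ 2.000e-03  3.196e+00 -2.000e-03]
[ 0.45 -0.15  0.3 ] offset [0.015 0.004 1.298]
[0.447 0.05  0.3  ] offset [-0.572  0.006  2.108]
t 0.725 pos [ 0.2983 -0.3607  0.3007] F [ 1.7 -0.1  0.8] T [ 0.02 -0.06  0.04] w 0.602 q [ 1.1  -0.03 -0.31  1.73 -0.01  1.44  0.18] 
 [[0.818, -0.001, 0.575], [-0.575, 0.001, 0.818], [-0.001, -1.0, 0.001]]
```

```bash
python3 -m pendant '{"offset":[[-0.1,0,0.3],[-0.3,0,0.6],[-0.5,0,0.9],[-0.7,0,1],[-0.9,0,1],[-0.9,0,1]],"turn":[[0,-0.2,0],[0,-0.4,0],[0,-0.6,0],[0,-0.8,0],[0,-0.8,0],[0,-0.8,0]]}'
python3 - <<'E'
from g import *
go([.447,.169,.25],[.4476,.3695,.2])
E
```

```text
clock: 1.48
position: [0.265, -0.0925, 0.2996]
ee_rot: [-0.706, -0.005, 0.008, 0.708]
ft_force: [-1.1, -0.6, 0.6]
grip_width: 0.603
turn deg [-0.2 -0.1 -0.2] units [-0.005 -0.002 -0.005]
turn deg [  0.4 179.9  -0.3] units [ 0.008  3.998 -0.008]
[0.447 0.169 0.25 ] offset [0.935 0.249 1.29 ]
[0.4476 0.3695 0.2   ] offset [0.957 0.503 2.291]
t 1.475 pos [ 0.265  -0.0925  0.2996] F [-1.1 -0.6  0.6] T [-0.03  0.01  0.01] w 0.603 q [ 0.79 -0.5  -0.4   2.06 -0.19  1.55  0.46] 
 [[1.0, -0.004, -0.018], [0.018, 0.004, 1.0], [-0.004, -1.0, 0.004]]
```

```bash
python3 -m pendant '{"offset":[[0.3,0,0.1],[0.6,0,0.3],[0.9,0.1,0.5],[0.95,0.1,0.8],[0.95,0.1,1],[0.95,0.1,1]],"turn":[[0,0,0],[0,0,0],[0,0,0],[0,0,0],[0,0,0],[0,0,0]]}'
python3 - <<'E'
from g import *
go([.4476,.3695,.2],[.4476,.3695,.15])
E
```

```text
clock: 2.22
position: [0.4514, 0.1151, 0.28]
ee_rot: [-0.705, -0.008, 0.01, 0.709]
ft_force: [0.0, -1.3, 0.6]
grip_width: 0.603
turn deg [-0.3  0.3 -0.2] units [-0.008  0.006 -0.003]
turn deg [  -0.2 -179.7    0.5] units [-0.005 -3.994  0.012]
[0.4476 0.3695 0.2   ] offset [0.013 0.408 1.269]
[0.4476 0.3695 0.15  ] offset [0.014 0.658 1.268]
t 2.225 pos [0.4514 0.1151 0.28  ] F [ 0.  -1.3  0.6] T [-0.07  0.03 -0.03] w 0.603 q [ 0.64 -0.   -0.96  1.74 -0.01  1.4  -0.3 ] 
 [[1.0, -0.003, -0.025], [0.025, 0.006, 1.0], [-0.003, -1.0, 0.006]]
```

```bash
python3 -m pendant '{"offset":[[0,0,0.3],[0,0.1,0.6],[0.01,0.2,0.9],[0.01,0.3,1],[0.01,0.3,1]],"turn":[[0,0,0],[0,0,0],[0,0,0],[0,0,0],[0,0,0]]}'
python3 - <<'E'
from g import *
go([.4476,.3695,.15])
E
```

```text
clock: 2.85
position: [0.4478, 0.3161, 0.22]
ee_rot: [-0.705, -0.008, 0.011, 0.709]
ft_force: [0.3, -1.1, 0.2]
grip_width: 0.599
turn deg [-0.4  0.4 -0.3] units [-0.008  0.009 -0.006]
turn deg [  -0.5 -179.6    0.6] units [-0.01  -3.991  0.013]
[0.4476 0.3695 0.15  ] offset [0.008 0.351 0.264]
t 2.85 pos [0.4478 0.3161 0.22  ] F [ 0.3 -1.1  0.2] T [-0.04 -0.01  0.01] w 0.599 q [ 0.21  0.35 -1.08  1.64  0.31  1.34 -0.9 ] 
 [[1.0, -0.005, -0.027], [0.027, 0.006, 1.0], [-0.005, -1.0, 0.007]]
```

```bash
python3 -m pendant '{"offset":[[0,0.1,0.26],[0.01,0.35,0.265],[0.01,0.35,0.265],[0.01,0.35,0.265]],"turn":[[-0.01,0.01,-0.006],[-0.01,0.01,-0.006],[-0.01,0.01,-0.006],[-0.01,0.01,-0.006]]}'
python3 - <<'E'
from g import *
go([.4476,.3695,.048])
E
```

```text
clock: 3.35
position: [0.4496, 0.3686, 0.1524]
ee_rot: [0.707, 0.006, -0.005, -0.707]
ft_force: [0.4, -0.1, 0.3]
grip_width: 0.6
turn deg [ 0.  -0.2  0.1] units [ 0.001 -0.004  0.002]
turn deg [-1.000e-01  1.798e+02  1.000e-01] units [-3.000e-03  3.996e+00  2.000e-03]
[0.4476 0.3695 0.048 ] offset [-0.011  0.522  0.005]
t 3.35 pos [0.4496 0.3686 0.1524] F [ 0.4 -0.1  0.3] T [-0.01  0.   -0.01] w 0.6 q [ 0.03  0.49 -1.02  1.64  0.43  1.26 -1.06] 
 [[1.0, 0.002, -0.016], [0.016, -0.001, 1.0], [0.002, -1.0, -0.001]]
```

```bash
python3 -m pendant '{"offset":[[-0.01,0.2,0.005],[-0.01,0.4,0.005],[-0.01,0.52,0.005],[-0.01,0.52,0.005],[-0.01,0.52,0.005]],"turn":[[0,0,0],[0,0,0],[0,0,0],[0,0,0],[0,0,0]]}'
python3 - <<'E'
from g import *
go([.4476,.3695,.048])
for n in("scene","top"):
    p,d=manip.camera(n); np.savez(f"pics/{n}1.npz",p=p,d=d)
a,_=load("scene",1);b,_=load("top",1)
f=lambda x:cv2.resize(x[:,:,::-1],(400,400),interpolation=3)
cv2.imwrite("pics/v1.png",np.hstack([f(a[220:320,330:430]),f(b[180:280,90:190])]))
E
```

```text
clock: 3.98
position: [0.4493, 0.3699, 0.0509]
ee_rot: [-0.707, -0.007, 0.004, 0.707]
ft_force: [0.6, 0.5, 0.7]
grip_width: 0.598
turn deg [-0.  -0.3  0.2] units [-0.001 -0.006  0.005]
turn deg [-4.000e-01  1.797e+02 -1.000e-01] units [-9.000e-03  3.994e+00 -2.000e-03]
[0.4476 0.3695 0.048 ] offset [-0.008  0.014 -0.002]
t 3.975 pos [0.4493 0.3699 0.0509] F [0.6 0.5 0.7] T [ 0.03 -0.05 -0.01] w 0.598 q [-0.03  0.6  -0.95  1.73  0.54  1.09 -1.14] 
 [[1.0, 0.004, -0.015], [0.015, 0.001, 1.0], [0.004, -1.0, 0.001]]
```

View pics/v1.png

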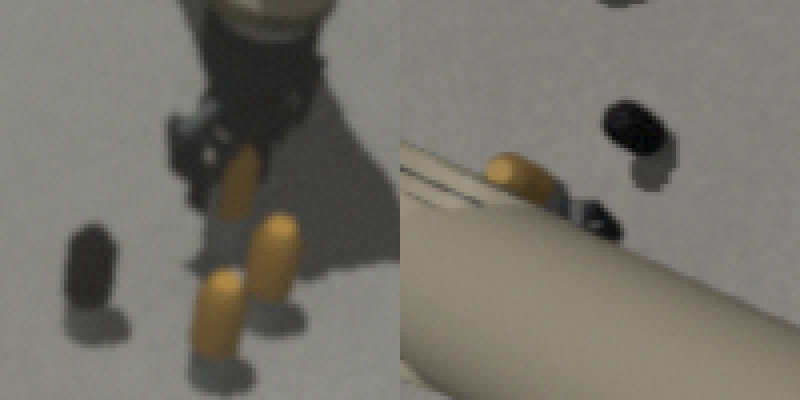

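The nozzle stands between the fingers (scene crop 238,185), and its neighbours and the spare are untouched. I'll close the gripper.

```bash
python3 -m pendant '{"offset":[[0,0.01,0],[0,0.01,0],[0,0.01,0],[0,0.01,0],[0,0.01,0],[0,0.01,0]],"turn":[[0,0,0],[0,0,0],[0,0,0],[0,0,0],[0,0,0],[0,0,0]]}' 0 60; python3 -m pendant '{"offset":[[0,-0.2,0],[0,-0.4,0],[0,-0.6,0],[0,-0.6,0]],"turn":[[0,0,0],[0,0,0],[0,0,0],[0,0,0]]}'
python3 - <<'E'
from g import *
go([.508,.0617,.17],[.508,.0617,.11])
E
```

```text
clock: 4.82
position: [0.4489, 0.3706, 0.0497]
ee_rot: [-0.707, -0.007, 0.004, 0.708]
ft_force: [-3.1, -2.1, 9.0]
grip_width: 0.382
clock: 5.32
position: [0.4492, 0.3717, 0.1728]
ee_rot: [-0.706, -0.009, 0.002, 0.708]
ft_force: [0.5, -0.1, -4.1]
grip_width: 0.38
turn deg [-0.2 -0.2  0.5] units [-0.005 -0.005  0.011]
turn deg [ -0.8 179.8  -0.3] units [-0.018  3.995 -0.008]
[0.508  0.0617 0.17  ] offset [ 0.269  0.01  -1.555]
[0.508  0.0617 0.11  ] offset [ 0.266  0.31  -1.556]
t 5.325 pos [0.4492 0.3717 0.1728] F [ 0.5 -0.1 -4.1] T [-0.03  0.03 -0.  ] w 0.38 q [ 0.04  0.47 -1.04  1.62  0.42  1.29 -1.05] 
 [[1.0, 0.009, -0.016], [0.016, 0.004, 1.0], [0.009, -1.0, 0.004]]
```

```bash
python3 -m pendant '{"offset":[[0.1,0,-0.3],[0.2,0,-0.6],[0.27,0,-0.9],[0.27,0,-1],[0.27,0,-1]],"turn":[[0,0,0],[0,0,0],[0,0,0],[0,0,0],[0,0,0]]}'
python3 - <<'E'
from g import *
go([.508,.0617,.13])
E
```

```text
clock: 5.95
position: [0.5064, 0.1701, 0.1714]
ee_rot: [-0.706, -0.007, 0.002, 0.708]
ft_force: [-0.5, 0.4, -2.0]
grip_width: 0.384
turn deg [-0.1 -0.4  0.4] units [-0.003 -0.01   0.01 ]
turn deg [ -0.7 179.6  -0.2] units [-0.015  3.99  -0.005]
[0.508  0.0617 0.13  ] offset [ 0.     0.205 -0.543]
t 5.95 pos [0.5064 0.1701 0.1714] F [-0.5  0.4 -2. ] T [0.06 0.05 0.01] w 0.384 q [ 0.49  0.34 -1.05  1.75  0.31  1.23 -0.63] 
 [[1.0, 0.007, -0.012], [0.012, 0.003, 1.0], [0.008, -1.0, 0.003]]
```

```bash
python3 -m pendant '{"offset":[[0,0.1,-0.25],[0,0.2,-0.5],[0,0.27,-0.54],[0,0.27,-0.54],[0,0.27,-0.54]],"turn":[[0,-0.005,0.01],[0,-0.005,0.01],[0,-0.005,0.01],[0,-0.005,0.01],[0,-0.005,0.01]]}'
python3 - <<'E'
from g import *
go([.508,.0617,.115])
for n in("scene","top"):
    p,d=manip.camera(n); np.savez(f"pics/{n}2.npz",p=p,d=d)
a,_=load("scene",2);b,_=load("top",2)
f=lambda x:cv2.resize(x[:,:,::-1],(400,400),interpolation=3)
cv2.imwrite("pics/v2.png",np.hstack([f(a[170:250,260:340]),f(b[190:270,215:295])]))
E
```

```text
clock: 6.58
position: [0.5082, 0.0646, 0.1177]
ee_rot: [-0.706, -0.007, 0.007, 0.708]
ft_force: [0.1, 0.2, -2.3]
grip_width: 0.382
turn deg [-0.2 -0.   0. ] units [-0.005 -0.001  0.001]
turn deg [ -0.  180.   -0.3] units [-1.000e-03  3.999e+00 -7.000e-03]
[0.508  0.0617 0.115 ] offset [-0.001  0.013 -0.015]
t 6.575 pos [0.5082 0.0646 0.1177] F [ 0.1  0.2 -2.3] T [-0.   -0.01 -0.01] w 0.382 q [ 0.67  0.34 -1.01  1.85  0.32  1.12 -0.44] 
 [[1.0, 0.0, -0.019], [0.019, 0.004, 1.0], [0.0, -1.0, 0.004]]
```

View pics/v2.png

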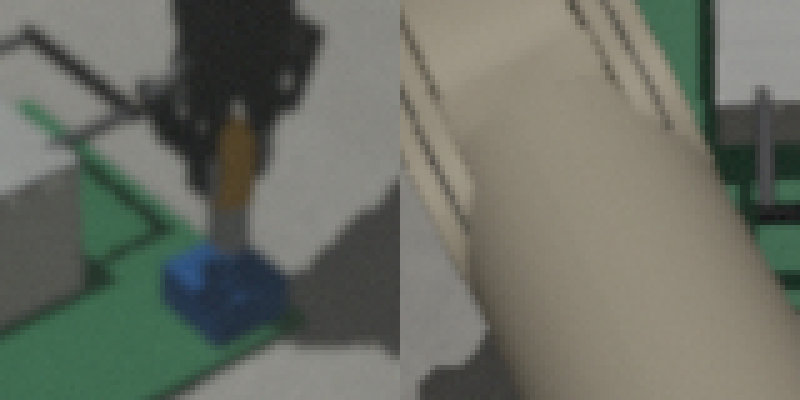

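Run:
```python
from g import *
from scipy.optimize import least_squares
p,d=load("scene",2);W=cloud("scene",d)
h=cv2.cvtColor(p,cv2.COLOR_RGB2HSV).astype(int)
sub=np.s_[188:224,296:318]
for z0,z1,r in((.115,.150,.017),(.074,.105,.014)):
    q=W[sub].reshape(-1,3);hh=h[sub].reshape(-1,3)
    k=(q[:,2]>z0)&(q[:,2]<z1)&(np.hypot(*(q[:,:2]-[.508,.065]).T)<.03)
    k&=((hh[:,0]>8)&(hh[:,0]<30)&(hh[:,1]>90)) if r==.017 else (hh[:,1]<70)&(hh[:,2]>60)
    q=q[k]
    f=least_squares(lambda x:np.hypot(*(q[:,:2]-x).T)-r,[.508,.065],loss="soft_l1",f_scale=.002);print(r,len(q),f.x.round(4),np.abs(f.fun).mean().round(4))
# silhouette column centre of nozzle rows vs predicted with TCP axis
c=np.array([.5082,.0646])
H,S,V=h[...,0],h[...,1],h[...,2]
for v in range(195,220,2):
    row=np.nonzero((((H[v]>8)&(H[v]<30)&(S[v]>90))|((S[v]<60)&(V[v]>75)))[300:316])[0]+300
    print(v,row.min() if len(row) else None,row.max() if len(row) else None, end=" | ")
print()
for z in(.07,.09,.11,.14): print(z,proj("scene",[*c,z]).round(2))
print("bore proj for cand",[proj("scene",[x,y,.046]).round(2).tolist() for x,y in((.5073,.0597),(.5082,.0646),(.5098,.0633))])
d0=load("scene",0)[1]; W0=cloud("scene",d0); p0=load("scene",0)[0]; h0=cv2.cvtColor(p0,cv2.COLOR_RGB2HSV).astype(int)
m=np.zeros((420,560),bool);m[212:240,288:320]=1
m&=(h0[...,0]>98)&(h0[...,0]<128)&(h0[...,1]>100)&(h0[...,2]>105)
q=W0[m];print("block top cloud",q.mean(0).round(4),q.min(0).round(4),q.max(0).round(4),m.sum(), (q.min(0)+q.max(0))/2)
```

```text
0.017 54 [0.5087 0.0641] 0.0015
0.014 63 [0.5064 0.0641] 0.0011
195 305 315 | 197 304 315 | 199 304 315 | 201 304 315 | 203 305 315 | 205 305 315 | 207 304 315 | 209 300 315 | 211 300 315 | 213 300 315 | 215 300 315 | 217 301 315 | 219 304 315 | 
0.07 [[304.78 217.98]]
0.09 [[304.9  213.17]]
0.11 [[305.02 208.28]]
0.14 [[305.2  200.77]]
bore proj for cand [[[303.94, 222.78]], [[304.64, 223.63]], [[304.02, 223.62]]]
block top cloud [0.5122 0.0684 0.051 ] [0.4787 0.0307 0.0267] [1.1791 0.8891 0.9216] 134 [0.82890094 0.45989954 0.47411861]
```

```bash
python3 -m pendant '{"offset":[[0.005,0.05,0],[0.005,0.1,0],[0.005,0.12,0],[0.005,0.14,0],[0.005,0.15,0],[0.005,0.16,0]],"turn":[[0,0,0],[0,0,0],[0,0,0],[0,0,0],[0,0,0],[0,0,0]]}'
python3 - <<'E'
from g import *
go([.509,.0643,.0697])
E
```

```text
clock: 7.42
position: [0.5093, 0.0638, 0.0858]
ee_rot: [-0.706, -0.007, 0.006, 0.708]
ft_force: [-1.6, -2.8, -0.0]
grip_width: 0.38
turn deg [-0.1 -0.1  0. ] units [-0.003 -0.002  0.001]
turn deg [-1.000e-01  1.799e+02 -2.000e-01] units [-1.000e-03  3.998e+00 -5.000e-03]
[0.509  0.0643 0.0697] offset [-0.002  0.08   0.002]
t 7.425 pos [0.5093 0.0638 0.0858] F [-1.6 -2.8 -0. ] T [-0.77  0.41 -0.02] w 0.38 q [ 0.64  0.39 -0.98  1.88  0.37  1.07 -0.48] 
 [[1.0, 0.001, -0.018], [0.018, 0.003, 1.0], [0.001, -1.0, 0.003]]
```

```bash
python3 -m pendant '{"offset":[[-0.003,0.02,-0.004],[-0.003,0.04,-0.004],[-0.003,0.06,-0.004],[-0.003,0.075,-0.004],[-0.003,0.08,-0.004],[-0.003,0.08,-0.004]],"turn":[[0,0,0],[0,0,0],[0,0,0],[0,0,0],[0,0,0],[0,0,0]]}'
python3 - <<'E'
from g import *
go([.509,.0643,.0697])
E
```

```text
clock: 8.18
position: [0.5087, 0.0632, 0.0699]
ee_rot: [-0.706, -0.007, 0.006, 0.708]
ft_force: [-1.4, 0.4, -0.0]
grip_width: 0.381
turn deg [-0.1 -0.1  0. ] units [-0.003 -0.002  0.001]
turn deg [ -0.  179.9  -0.2] units [-1.000e-03  3.998e+00 -5.000e-03]
[0.509  0.0643 0.0697] offset [0.001 0.001 0.006]
t 8.175 pos [0.5087 0.0632 0.0699] F [-1.4  0.4 -0. ] T [0.03 0.42 0.03] w 0.381 q [ 0.62  0.41 -0.97  1.89  0.39  1.04 -0.49] 
 [[1.0, 0.0, -0.018], [0.018, 0.002, 1.0], [0.001, -1.0, 0.002]]
```

```bash
python3 -m pendant '{"offset":[[-0.002,0.005,0],[-0.002,0.01,0],[-0.002,0.01,0]],"turn":[[0,0,0],[0,0,0],[0,0,0]]}'
```

```text
clock: 8.55
position: [0.5088, 0.0635, 0.0696]
ee_rot: [-0.707, -0.007, 0.006, 0.708]
ft_force: [-7.8, -1.9, 21.4]
grip_width: 0.378
```

```bash
python3 -m pendant '{"offset":[[0,-0.006,0],[0,-0.006,0],[0,-0.006,0],[0,-0.006,0],[0,-0.006,0]],"turn":[[0,0,0],[0,0,0],[0,0,0],[0,0,0],[0,0,0]]}' 60 ; python3 -m pendant '{"offset":[[0,-0.2,0],[0,-0.4,0],[0,-0.6,0],[0,-0.7,0],[0,-0.7,0]],"turn":[[0,0,0],[0,0,0],[0,0,0],[0,0,0],[0,0,0]]}'
python3 - <<'E'
from g import *
go([.512,-.097,.17],[.512,-.097,.099])
E
```

```text
clock: 9.18
position: [0.5088, 0.0635, 0.0707]
ee_rot: [-0.707, -0.007, 0.006, 0.708]
ft_force: [0.4, 0.1, -0.0]
grip_width: 0.601
clock: 9.8
position: [0.5091, 0.0631, 0.2113]
ee_rot: [-0.707, -0.007, 0.005, 0.707]
ft_force: [0.9, 0.3, -1.4]
grip_width: 0.601
turn deg [-0.1 -0.1  0.2] units [-0.001 -0.002  0.004]
turn deg [-3.000e-01  1.799e+02 -1.000e-01] units [-6.000e-03  3.998e+00 -2.000e-03]
[ 0.512 -0.097  0.17 ] offset [-0.001  0.206 -0.801]
[ 0.512 -0.097  0.099] offset [-0.002  0.561 -0.801]
t 9.8 pos [0.5091 0.0631 0.2113] F [ 0.9  0.3 -1.4] T [ 0.04  0.04 -0.03] w 0.601 q [ 0.74  0.23 -1.06  1.74  0.21  1.29 -0.35] 
 [[1.0, 0.003, -0.018], [0.018, 0.001, 1.0], [0.003, -1.0, 0.001]]
```

```bash
python3 -m pendant '{"offset":[[0,0,-0.3],[0,0,-0.6],[0,0.1,-0.8],[0,0.2,-0.8],[0,0.2,-0.8]],"turn":[[0,0,0.004],[0,0,0.004],[0,0,0.004],[0,0,0.004],[0,0,0.004]]}'
python3 - <<'E'
from g import *
go([.5118,-.0967,.099])
for n in("scene","top"):
    p,d=manip.camera(n); np.savez(f"pics/{n}3.npz",p=p,d=d)
a,_=load("scene",3);b,_=load("top",3)
f=lambda x:cv2.resize(x[:,:,::-1],(400,400),interpolation=3)
cv2.imwrite("pics/v3.png",np.hstack([f(a[130:250,215:335]),f(b[150:270,235:355])]))
E
```

```text
clock: 10.42
position: [0.5106, -0.0958, 0.1686]
ee_rot: [-0.706, -0.005, 0.008, 0.708]
ft_force: [0.1, 0.7, -0.3]
grip_width: 0.597
turn deg [-0.2 -0.  -0.2] units [-0.004 -0.001 -0.005]
turn deg [  0.4 180.   -0.3] units [ 0.009  3.999 -0.006]
[ 0.5118 -0.0967  0.099 ] offset [ 0.007  0.348 -0.006]
t 10.425 pos [ 0.5106 -0.0958  0.1686] F [ 0.1  0.7 -0.3] T [0.06 0.04 0.04] w 0.597 q [ 0.95  0.28 -0.97  1.78  0.24  1.22 -0.07] 
 [[1.0, -0.004, -0.019], [0.019, 0.003, 1.0], [-0.004, -1.0, 0.003]]
```

View pics/v3.png

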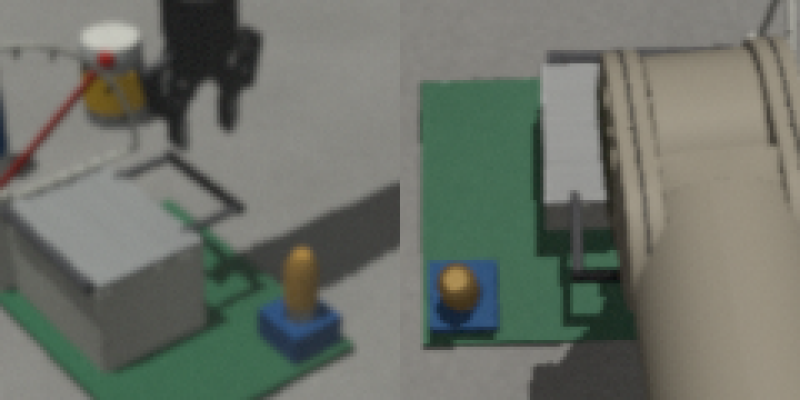

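Picture: the nozzle stands upright and seated in the block (scene crop 300,285; top 460,287). The open fingers hang above the bar, and the pointer is untouched. I'll descend onto the bar.

```bash
python3 -m pendant '{"offset":[[0.005,0.15,-0.005],[0.005,0.3,-0.005],[0.005,0.35,-0.005],[0.005,0.35,-0.005]],"turn":[[0,0,-0.005],[0,0,-0.005],[0,0,-0.005],[0,0,-0.005]]}'; python3 -m pendant '{"offset":[[0,0,0],[0,0,0],[0,0,0],[0,0,0],[0,0,0],[0,0,0],[0,0,0]],"turn":[[0,0,0],[0,0,0],[0,0,0],[0,0,0],[0,0,0],[0,0,0],[0,0,0]]}' 0 60
python3 - <<'E'
from g import *
hx,hz=.5118+.19,.118
go([.5118,-.0967,.099],*[[hx-.19*np.cos(a),-.0967-.19*(np.cos(a)-1)*.0195,hz+.19*np.sin(a)-.019] for a in (.1,.2,.3,.4,.5,.6,.64)])
E
```

```text
clock: 11.02
position: [0.5133, -0.0953, 0.1014]
ee_rot: [-0.706, -0.009, 0.006, 0.708]
ft_force: [-0.3, -1.0, 0.8]
grip_width: 0.598
clock: 11.9
position: [0.5104, -0.0954, 0.1019]
ee_rot: [-0.707, -0.006, 0.009, 0.707]
ft_force: [-19.3, 0.5, 19.3]
grip_width: 0.118
turn deg [-0.1  0.1 -0.2] units [-0.001  0.002 -0.004]
turn deg [-3.000e-01 -1.799e+02  1.000e-01] units [-7.000e-03 -3.998e+00  2.000e-03]
[ 0.5118 -0.0967  0.099 ] offset [ 0.007  0.014 -0.007]
[ 0.51274921 -0.09668149  0.11796835] offset [ 0.011 -0.08  -0.007]
[ 0.51558735 -0.09662615  0.13674717] offset [ 0.025 -0.174 -0.007]
[ 0.52028607 -0.09653452  0.15514884] offset [ 0.048 -0.267 -0.006]
[ 0.52679841 -0.09640753  0.17298949] offset [ 0.08  -0.356 -0.006]
[ 0.53505931 -0.09624644  0.19009085] offset [ 0.121 -0.441 -0.006]
[ 0.54498623 -0.09605287  0.20628207] offset [ 0.171 -0.523 -0.006]
[ 0.54940181 -0.09596676  0.21246713] offset [ 0.193 -0.554 -0.006]
t 11.9 pos [ 0.5104 -0.0954  0.1019] F [-19.3   0.5  19.3] T [0.18 4.28 0.01] w 0.118 q [ 0.9   0.36 -0.93  1.85  0.33  1.1  -0.13] 
 [[1.0, -0.003, -0.021], [0.021, 0.001, 1.0], [-0.003, -1.0, 0.001]]
```

```bash
python3 -m pendant '{"offset":[[0.001,-0.047,0],[0.005,-0.095,0],[0.011,-0.142,0],[0.019,-0.189,0],[0.03,-0.235,0],[0.042,-0.281,0],[0.042,-0.281,0]],"turn":[[0,0,0],[0,0,0],[0,0,0],[0,0,0],[0,0,0],[0,0,0],[0,0,0]]}'
python3 - <<'E'
from g import *
go([.52,-.095,.155])
E
```

```text
clock: 12.78
position: [0.5184, -0.0952, 0.1587]
ee_rot: [-0.707, -0.006, 0.009, 0.707]
ft_force: [-7.8, 0.8, -1.7]
grip_width: 0.116
turn deg [-0.   0.1 -0.3] units [-0.001  0.002 -0.007]
turn deg [-5.000e-01 -1.799e+02  1.000e-01] units [-1.100e-02 -3.998e+00  1.000e-03]
[ 0.52  -0.095  0.155] offset [0.008 0.018 0.001]
t 12.775 pos [ 0.5184 -0.0952  0.1587] F [-7.8  0.8 -1.7] T [ 0.18  1.7  -0.04] w 0.116 q [ 0.92  0.31 -0.96  1.77  0.27  1.21 -0.09] 
 [[1.0, -0.005, -0.021], [0.021, 0.001, 1.0], [-0.005, -1.0, 0.001]]
```

```bash
python3 -m pendant '{"offset":[[0.015,-0.045,0],[0.033,-0.089,0],[0.053,-0.132,0],[0.074,-0.175,0],[0.098,-0.216,0],[0.124,-0.256,0],[0.124,-0.256,0],[0.124,-0.256,0]],"turn":[[0,0,0],[0,0,0],[0,0,0],[0,0,0],[0,0,0],[0,0,0],[0,0,0],[0,0,0]]}'
python3 - <<'E'
from g import *
go([.545,-.095,.206])
for n in("scene","top"):
    p,d=manip.camera(n); np.savez(f"pics/{n}4.npz",p=p,d=d)
a,_=load("scene",4);b,_=load("top",4)
f=lambda x:cv2.resize(x[:,:,::-1],(400,400),interpolation=3)
cv2.imwrite("pics/v4.png",np.hstack([f(a[130:250,205:325]),f(b[120:260,240:380])]))
E
```

```text
clock: 13.78
position: [0.5422, -0.0948, 0.2106]
ee_rot: [-0.707, -0.004, 0.011, 0.707]
ft_force: [-15.9, 1.6, 4.8]
grip_width: 0.108
turn deg [-0.   0.1 -0.5] units [-0.     0.002 -0.011]
turn deg [  -0.8 -179.9    0. ] units [-0.018 -3.998  0.   ]
[ 0.545 -0.095  0.206] offset [ 0.014  0.023 -0.001]
t 13.775 pos [ 0.5422 -0.0948  0.2106] F [-15.9   1.6   4.8] T [0.14 3.29 0.04] w 0.108 q [ 0.89  0.33 -0.96  1.64  0.27  1.32 -0.09] 
 [[1.0, -0.009, -0.021], [0.021, -0.0, 1.0], [-0.009, -1.0, 0.0]]
```

View pics/v4.png

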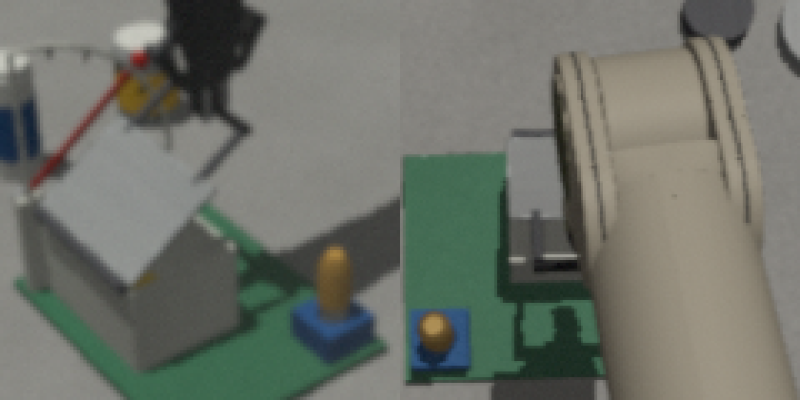

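```bash
cat > pt.py <<'E'
from g import *
th=.0195;R2=np.array([[np.cos(th),-np.sin(th)],[np.sin(th),np.cos(th)]])
O=np.array([.5087,.0633])+R2@[.19,-.16]; print("origin",O.round(4))
def st(X): return np.c_[(X[:,:2]-O)@R2,X[:,2]]
def onplane(n,uv,ys):
    K,R,t=cam(n);r=np.c_[uv,np.ones(len(uv))]@np.linalg.inv(K).T@R;c=-R.T@t
    r=np.c_[r[:,:2]@R2,r[:,2]];c=np.r_[(c[:2]-O)@R2,c[2]]
    return c+r*((ys-c[1])/r[:,1])[:,None]
def pointer(n,k,box):
    p,d=load(n,k);h=cv2.cvtColor(p,cv2.COLOR_RGB2HSV).astype(int);u,v,w,hh=box
    m=np.zeros((420,560),bool);m[v:v+hh,u:u+w]=1
    m&=((h[...,0]<8)|(h[...,0]>172))&(h[...,1]>90)
    vv,uu=np.nonzero(m);X=onplane(n,np.c_[uu,vv],-.110); 
    r=np.hypot(X[:,0],X[:,2]-.118);a=np.arctan2(X[:,2]-.118,-X[:,0])
    b=r>.173; s=(r>.06)&(r<.165)
    vx,vz,x0,z0=cv2.fitLine(X[s][:,[0,2]].astype(np.float32),cv2.DIST_HUBER,0,.001,.001).ravel()
    print("pointer",n,k,len(uu),"ball",a[b].mean().round(4),r[b].mean().round(4),b.sum(),"shaft mean",np.median(a[s]).round(4),"line",np.arctan(-vz/vx).round(4),s.sum())
def flap(n,k):
    p,d=load(n,k);X=st(cloud(n,d).reshape(-1,3)).reshape(420,560,3);h=cv2.cvtColor(p,cv2.COLOR_RGB2HSV).astype(int)
    m=(d>0)&(abs(X[...,1])<.052)&(X[...,0]<-.01)&(X[...,0]>-.1)&(X[...,2]>.119)&(X[...,2]<.2)&(h[...,1]<60)&(h[...,2]>110)
    m=cv2.erode(m.astype(np.uint8),np.ones((3,3)))>0
    q=X[m];A=np.c_[q[:,0],q[:,1],np.ones(len(q))]
    for _ in range(4):
        c=np.linalg.lstsq(A,q[:,2],rcond=None)[0];e=abs(A@c-q[:,2]);k2=e<.006;A,q=A[k2],q[k2]
    print("flap",n,len(q),"ang",np.arctan(-c[0]).round(4),c.round(4),e.mean().round(4))
E
python3 - <<'E'
from pt import *
pointer("scene",0,(210,140,45,55));pointer("top",0,(340,160,25,55));pointer("scene",4,(210,140,45,55))
flap("scene",4);flap("top",4)
E
```

```text
origin [ 0.7018 -0.093 ]
pointer scene 0 91 ball 0.6291 0.186 18 shaft mean 0.6282 line 0.6339 39
pointer top 0 95 ball 0.671 0.1956 40 shaft mean 0.6786 line 0.5968 33
pointer scene 4 93 ball 0.6217 0.1864 21 shaft mean 0.6322 line 0.6389 38
flap scene 535 ang 0.5866 [-0.6646  0.0142  0.1187] 0.0017
flap top 94 ang 0.5895 [-0.6689 -0.0043  0.121 ] 0.0012
```

Run:
```python
from pt import *
for k,uv in((3,(286.5,192.2)),(4,(278.5,168.5))):
    X=onplane("scene",np.array([uv]),.063)[0];print(k,X.round(4),"r",np.hypot(X[0],X[2]-.118).round(4),"a",np.arctan2(X[2]-.118,-X[0]).round(4))
a0=load("scene",3)[0];a,_=load("scene",4);b,_=load("top",4)
f=lambda x:cv2.resize(x[:,:,::-1],(390,390),interpolation=cv2.INTER_NEAREST)
cv2.imwrite("pics/v5.png",np.hstack([f(a0[177:207,267:297]),f(a[155:185,257:287])]))
# predicted pixels for flap bar end centre (y=.065) at angles
for al in(0,.57,.59,.61,.63):
    S=np.array([-.19*np.cos(al),.065]);X=np.r_[O+R2@S,.118+.19*np.sin(al)];print(al,proj("scene",X).round(1),proj("top",X).round(1))
```

```text
origin [ 0.7018 -0.093 ]
3 [-0.1907  0.063   0.1187] r 0.1907 a 0.0034
4 [-0.1598  0.063   0.2239] r 0.1917 a 0.5855
0 [[286.7 192.7]] [[285.4 232.1]]
0.57 [[278.9 169.7]] [[285.4 213.1]]
0.59 [[278.4 169. ]] [[285.4 212. ]]
0.61 [[277.8 168.4]] [[285.3 210.9]]
0.63 [[277.3 167.8]] [[285.3 209.8]]
```

View pics/v5.png

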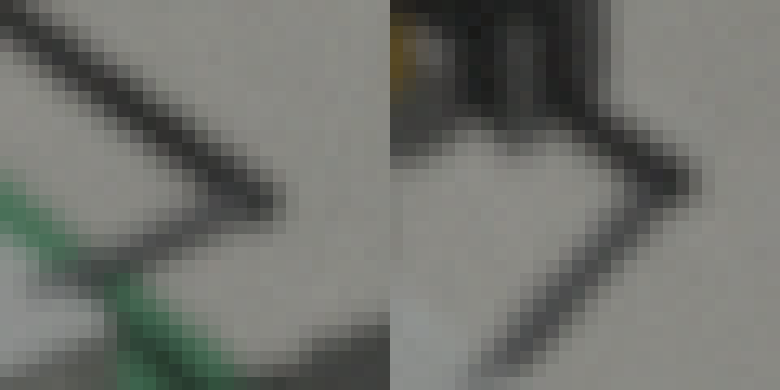

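```bash
python3 -m pendant '{"offset":[[0.013,-0.019,0],[0.026,-0.037,0],[0.026,-0.037,0],[0.026,-0.037,0],[0.026,-0.037,0]],"turn":[[0,0,0],[0,0,0],[0,0,0],[0,0,0],[0,0,0]]}' - 80
python3 - <<'E'
from pt import *
go([.5,0,.2])
for n in("scene","top"):
    p,d=manip.camera(n); np.savez(f"pics/{n}5.npz",p=p,d=d)
pointer("scene",5,(210,140,45,55));flap("scene",5);flap("top",5)
a0=load("scene",5)[0]
f=lambda x:cv2.resize(x[:,:,::-1],(390,390),interpolation=cv2.INTER_NEAREST)
cv2.imwrite("pics/v6.png",np.hstack([f(a0[150:180,257:287]),f(a0[130:230,205:305])]))
E
```

```text
clock: 14.5
position: [0.5477, -0.0947, 0.2191]
ee_rot: [0.707, 0.004, -0.01, -0.707]
ft_force: [-8.5, 0.2, 4.1]
grip_width: 0.104
origin [ 0.7018 -0.093 ]
turn deg [ 0.   0.1 -0.5] units [ 0.     0.002 -0.011]
turn deg [  -0.8 -179.9   -0. ] units [-1.700e-02 -3.998e+00 -1.000e-03]
[0.5 0.  0.2] offset [-0.228  0.097  0.478]
t 14.5 pos [ 0.5477 -0.0947  0.2191] F [-8.5  0.2  4.1] T [ 0.1   1.8  -0.02] w 0.104 q [ 0.88  0.33 -0.96  1.62  0.28  1.34 -0.09] 
 [[1.0, -0.008, -0.021], [0.021, -0.001, 1.0], [-0.008, -1.0, -0.0]]
pointer scene 5 100 ball 0.6267 0.188 24 shaft mean 0.632 line 0.6327 41
flap scene 588 ang 0.6337 [-0.7348  0.0069  0.1189] 0.0019
flap top 97 ang 0.6309 [-0.7305 -0.0321  0.1227] 0.0012
```

View pics/v6.png

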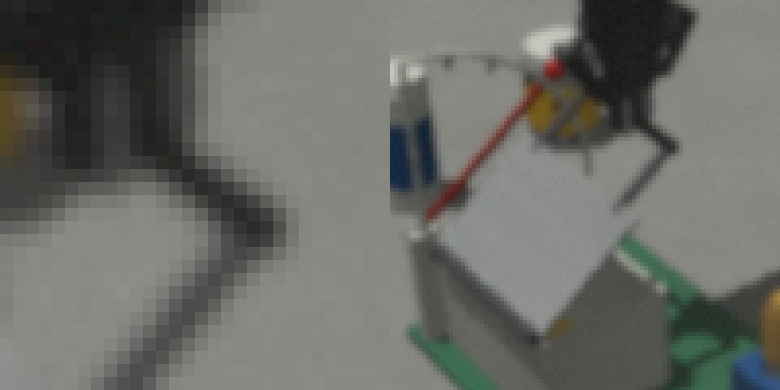

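Flap ≈ 0.632 and pointer ≈ 0.631: in line. I'll check that it holds steady.

```bash
python3 -m pendant '{"offset":[[0,0,0],[0,0,0],[0,0,0],[0,0,0],[0,0,0],[0,0,0],[0,0,0],[0,0,0]],"turn":[[0,0,0],[0,0,0],[0,0,0],[0,0,0],[0,0,0],[0,0,0],[0,0,0],[0,0,0]]}'
python3 - <<'E'
from pt import *
for n in("scene","top"):
    p,d=manip.camera(n); np.savez(f"pics/{n}6.npz",p=p,d=d)
pointer("scene",6,(210,140,45,55));flap("scene",6);flap("top",6)
o=manip.get_obs();print(o["position"].round(4),abs(o["joint_velocities"]).max(),o["ft_force"],o["grip_width"])
E
```

```text
clock: 15.6
position: [0.5479, -0.0947, 0.2194]
ee_rot: [0.707, 0.005, -0.01, -0.707]
ft_force: [-5.4, 0.2, 1.6]
grip_width: 0.109
origin [ 0.7018 -0.093 ]
pointer scene 6 99 ball 0.6267 0.188 24 shaft mean 0.6282 line 0.6377 41
flap scene 578 ang 0.6361 [-0.7385  0.0011  0.119 ] 0.0018
flap top 98 ang 0.6403 [-0.7451  0.0813  0.1174] 0.0011
[ 0.5479 -0.0947  0.2194] 0.002185055915867746 [-5.09072086 -0.15875607  1.61007332] 0.10315483252351719
```

Steady, and in line within the measurement error. I'm handing in.

```bash
python3 -c "
from workcell import manip
print(manip.hand_in())"
```

```text
the job is handed in; nothing more can be done
None
```

The brass nozzle nearest the robot is upright in the bore of the blue block and released. The flap is lifted in line with the red pointer and still held by its bar. I handed in at about 15.7 s on the robot clock, with no verdict reported.

- **Nozzle:** it bottomed out with the tool within 0.1 mm of the expected height, pushing at about 21 N. A picture taken after release showed it standing upright.
- **Alignment:** the last check put the flap at 0.636 rad (scene camera) and 0.640 rad (top camera). The pointer read 0.627–0.638 rad in the scene camera.
- **Steadiness:** over a 1 s hold at 80 N grip, the tool moved less than 0.5 mm and the measured force on it fell to about 5 N.
- **Neighbours:** the pointer reading did not change while the flap was lifted. The spare stood undisturbed in the last picture that showed it, taken just before the grasp. I did not check the spare, tin or spray can separately at the end, but the arm did not go close to them after that.

Some measurements disagreed:
- **Pointer:** the first top-camera reading gave 0.60–0.68 rad, partly hidden by the rail. Combining both cameras gave about 0.64 rad.
- **Flap:** the angle worked out from the arm's motion read about 0.02 rad higher than the images, probably because the bar shifted slightly in the grip.

I went by the scene camera in both cases, because it agreed with the robot's own position at the bore to under 1 mm.

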